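Unsnap a tube carrier and present it to the code reader

TASK

Take the carrier with the blue-capped tubes by its black handle, pull it straight up out of its snap-in bay, and hold it up level and still over the middle of the code reader's green window, its underside about 10 cm above the glass, all three tubes still standing in it. Finish while holding it there in the gripper; do not put it down or let go. Never let the carrier or the robot touch the reader, and leave the red-capped carrier in its bay and everything else on the desk where it is.

Things in the scene. Friction and masses are not known exactly. Their poses are not given: they have to be found in the camera images.
- carrier_blue: White plastic one-row tube rack, 30 mm (x) by 146 mm (y), walls 45 mm high, seven cells along y; three clear loose tubes with BLUE caps stand in it (cap tops 86 mm above the underside) and an aluminium post with a black handle bar rises from the middle cell. Seated in either bay of the dock. Origin: centre of the underside; z up. Steel foot; 0.47 to 0.67 kg with tubes.
- carrier_blue_handle (a point): Centre of the blue-capped carrier's black handle bar, 131 mm above the carrier's underside. Axes as the carrier's: bar 60 mm long (y), 14 mm thick (x), 28 mm high (z): pinch it from above across x. The snap lets go at an upward pull of about 12 to 19 N, weight included, within the first 6 mm; then only the weight is left.
- carrier_red: The other carrier, same make and size (145 mm high with its handle), with three RED-capped tubes, in the other bay. To be left in the dock. Origin: centre of the underside.
- dock: Fixed grey plate 180 (x) by 212 mm (y), 8 mm thick; origin: centre of its underside on the table. Two bays, long side along y, centred at x = -50 and +50 mm; a seated carrier's underside is 8 mm above the table. Blue end blocks (36 mm high) hold sprung catches that snap over a rib at each carrier end; grey side walls 30 mm high, 1.5 mm play. Carriers come out straight up only.
- reader: Fixed upward-looking code reader: white box 120 x 120 x 45 mm with a black-framed green glass window on top. Origin: centre of the underside, on the table.
- reader_window (a point): Centre of the reader's window, 46 mm above the table; z points up.
- tube_blue0: A blue-capped tube in the blue carrier, 13 mm across (cap 16 mm), 80 mm long, origin at its bottom centre, z to the cap; it stands at y = -60 mm, 6 mm above the carrier's underside, 39 mm deep in its cell with 1 mm play; 14 g.
- tube_blue1: A blue-capped tube in the blue carrier, 13 mm across (cap 16 mm), 80 mm long, origin at its bottom centre, z to the cap; it stands at y = -40 mm, 6 mm above the carrier's underside, 39 mm deep in its cell with 1 mm play; 14 g.
- tube_blue2: A blue-capped tube in the blue carrier, 13 mm across (cap 16 mm), 80 mm long, origin at its bottom centre, z to the cap; it stands at y = +20 mm, 6 mm above the carrier's underside, 39 mm deep in its cell with 1 mm play; 14 g.
- foam_rack: Bystander, loose: white foam rack 76 x 142 x 35 mm with short green-capped vials, 71 mm high in all. Origin: centre of the underside.
- glove_box: Bystander, loose: blue cardboard glove box 120 x 230 x 75 mm. Origin: centre of the underside.
- bottle: Bystander, loose: white jar, 60 mm across, 130 mm high. Origin: centre of the underside.
- marker: Bystander, loose: black marker with a red cap, about 142 mm long and 12 mm high, lying flat. Origin: centre of the underside.

How it is judged:
On the way, in this order (a step that is already met when the one before it is completed fails the run):
1. the blue-capped carrier is pulled up out of its bay (z of carrier_blue in the frame of dock above 0.04 m and contact force between the fingers and carrier_blue above 1 N), for 0.1 s.
2. it is held level and still over the reader's window (horizontal distance between carrier_blue and reader_window below 0.04 m and z of carrier_blue in the frame of reader_window between 0.06 and 0.15 m and angle between carrier_blue's own z axis and vertical below 0.14 rad and linear speed of each of carrier_blue, tube_blue0 below 0.03 m/s and contact force between the fingers and carrier_blue above 1 N), for 0.5 s.
At the end, for the whole second after the job is handed in: Gripper holds the blue carrier still (it and tube_blue0 under 30 mm/s), tilt under 8 deg, underside 60-150 mm above the window, centre within 40 mm of its centre, clear of dock, reader and red carrier; its 3 tubes stand in their cells; red carrier still seated, moved under 20 mm (all of step 2 and contact force between carrier_blue and dock below 0.05 N and contact force between carrier_blue and reader below 0.05 N and contact force between carrier_blue and carrier_red below 0.05 N and z of tube_blue0 in the frame of carrier_blue between 0 and 0.025 m and horizontal distance between each of tube_blue0, tube_blue1, tube_blue2 and carrier_blue below 0.09 m and angle between each of tube_blue0, tube_blue1, tube_blue2's own z axis and vertical below 0.35 rad and z of tube_blue1 in the frame of carrier_blue between 0 and 0.025 m and z of tube_blue2 in the frame of carrier_blue between 0 and 0.025 m and distance of carrier_red from where it was at the start of the episode below 0.02 m and z of carrier_red in the frame of dock below 0.012 m and angle between carrier_red's own z axis and vertical below 0.08 rad); the arm keeps its last pose, push and grip.
It fails at once if the carrier or the robot touches the reader (contact force between any of carrier_blue, the arm, the fingers and reader above 0.3 N).
It fails at once if the red-capped carrier is disturbed (moved over 20 mm) (distance of carrier_red from where it was at the start of the episode above 0.02 m).
It fails at once if a bystander is disturbed (moved over 30 mm) (distance of any of foam_rack, glove_box, bottle, marker from where it was at the start of the episode above 0.03 m).
It also fails if it takes over 42 s, if anything falls off the work surface, if the arm or the gripper's body presses on something with over 40 N, if the wrist force passes 120 N, or if a joint passes its speed limit or range.

ROBOT

A 7-joint arm with a two-finger parallel gripper is mounted at the origin on the work surface. World frame = base frame: x ahead of the robot, y to its left, z up, the work surface at z = 0. Lengths are in m, angles in rad, forces in N, time in s.
With the tool pointing down it reaches from about 0.4 to 0.85 m from the base axis. Payload 4.4 kg.
Tool frame: the origin (TCP) lies on the centre line of the jaws, within the pads' length; the fingertips stand 25 mm ahead of it and the grasp point (between the pads) lies 6 mm ahead of it; z points along the fingers, y is the line along which they close (so a half turn about z gives the same grasp; the last joint's range is limited). The gripper opens to 94 mm and grips with 3 to 60 N. Pads are 16 mm wide; open, the fingers measure 119 mm over their backs; the gripper's body (75 mm by 177 mm) begins 78 mm behind the grasp point.
Start: joints at [-1.245, 0.628, 0.038, 1.517, -0.027, 0.996, -0.02], TCP at [0.248, 0.601, 0.23] pointing down, gripper open.
Joint ranges: [-3.06, 3.06], [-0.37, 2.12], [-1.25, 1.32], [0.18, 2.47], [-1.1, 4.24], [0.23, 1.98], [-2.94, 2.94]. Speed limits (rad/s): [2.57, 2.57, 3.14, 3.14, 3.14, 3.14, 3.14].

INTERFACE

Orientations are given as a unit quaternion [x, y, z, w].
In Python, from station import arm gives the robot as it stands.
- The arm moves only by the shell command python3 nudge.py FILE [FORCE], which reads ROWS from the file FILE. ROWS is a JSON list of rows, 1 to 8 of them, each of 5 numbers: dx, dy, dz in fractions of the full range, 1 being 0.3 m, then a turn about the tool's z in a scale on which 1.0 is pi rad, then the opening from 0.0 (shut) to 1.0 (fully open); each row is the pose to reach, as a shift and turn from the pose commanded when the command began, along the tool's axes at that moment; what a row does not reach only later rows make up. A row lasts 1/12 s, in which the tool goes at most 0.0417 m and 0.125 rad, less where a joint would pass 70% of its speed; a pose out of reach is approached as far as the arm can. The fingers move at their own pace and stop on an object; FORCE is the grip in N (left out, the last holds). Time passes only in rows, so rows that do not move let the fingers close. It prints the time, the measured TCP pose, the force, the opening and the grip force at its end. No shift or turn number may pass 1 either way. Input that does not fit is refused with a message, and nothing moves.
- arm.sense(): the state, without advancing time (a new reading comes with each control period).
- arm.get_image(name): name is "scene" or "top"; returns a dict with "color" (420x560x3 uint8, red, green, blue), "depth" (420x560 float32, m along the optical axis (not along the pixel's ray), 0 where there is no reading), "mtx" (3x3 intrinsics, pixels), "cam_to_world" (4x4, takes a point from camera to world coordinates). Camera axes: x right, y down, z forward; pixel columns grow to the right and rows downward; lengths in m; the calibration is good to about 2 mm. A picture is of the moment at which its call begins.
- arm.sign_off(): hands the job in; it is judged then, once.
The state is a dict: "time": time; "joint_positions": joint angles; "qvel": joint speeds; "tau": joint torques, N m; "ee_pos": TCP position; "tcp_rot": TCP orientation; "contact_force": force on the tool from outside, world axes, zero at the start; "moment": the same for the moment, N m; "width": opening from 0.0 (shut) to 1.0 (fully open); "grasp_force": force on a finger pad.
Only numpy, scipy, OpenCV 4.12 (cv2) and the standard library are available. Lean on these libraries where they do the work, as an engineer would, in place of code of your own. Each camera call takes 0.05 s, during which the arm holds its last target. There are 200 camera calls.

## Working session

There is one attempt and no reset: what is moved stays moved. The work goes in short steps, Python scripts to look and compute and a shell command to move; the robot and the scene stay as the last step left them, time stands still between calls to the robot, and variables do not carry over. Pictures are saved under pics/ and viewed, at most 10 in all, crops included, and the job is handed in when it is done.

```bash
ls; mkdir -p pics; python3 - <<'E'
from station import arm
import cv2,numpy as np
s=arm.sense();print(s)
for n in("scene","top"):
    d=arm.get_image(n);np.savez(n+".npz",**d)
    cv2.imwrite(f"pics/{n}0.png",d["color"][:,:,::-1]);print(d["mtx"],d["cam_to_world"])
E
```

```text
nudge.py
pics
station.py
{'time': 0.0, 'joint_positions': array([-1.24481861,  0.62931746,  0.03840884,  1.51835992, -0.02702879,
        0.99632092, -0.01998564]), 'qvel': array([-5.56240167e-05,  2.98013922e-04,  2.02503139e-04, -7.43754775e-04,
       -8.88265323e-04, -8.60712466e-04, -6.89021725e-04]), 'tau': array([-5.05681037e-04, -5.49726033e+01,  1.14291709e+00, -1.86638117e+01,
       -5.23626641e-02,  2.38399330e-02,  1.58065068e-04]), 'ee_pos': array([0.24789832, 0.60019205, 0.22957465]), 'tcp_rot': array([ 1.94625798e-01,  9.80877111e-01, -9.24624639e-04, -1.93745203e-04]), 'contact_force': array([-0.20976559,  0.29166354, -0.4033913 ]), 'moment': array([ 0.03229868, -0.02348328, -0.02872186]), 'grasp_force': 0.0, 'width': 1.0001458695172816}
[[515.46046975   0.         269.30362212]
 [  0.         515.46046975 211.57228423]
 [  0.           0.           1.        ]] [[ 0.79740735  0.41413495 -0.43890062  1.20634298]
 [ 0.60338053 -0.53686713  0.58966568 -0.86220745]
 [ 0.00856985 -0.73502784 -0.67798277  1.09218947]
 [ 0.          0.          0.          1.        ]]
[[383.95548455   0.         277.44867868]
 [  0.         383.95548455 212.1192411 ]
 [  0.           0.           1.        ]] [[ 0.00349285 -0.98183211  0.18971953  0.31371611]
 [-0.99993388 -0.0055078  -0.01009449  0.01178217]
 [ 0.01095603 -0.18967173 -0.98178643  1.36746598]
 [ 0.          0.          0.          1.        ]]
```

View pics/scene0.png

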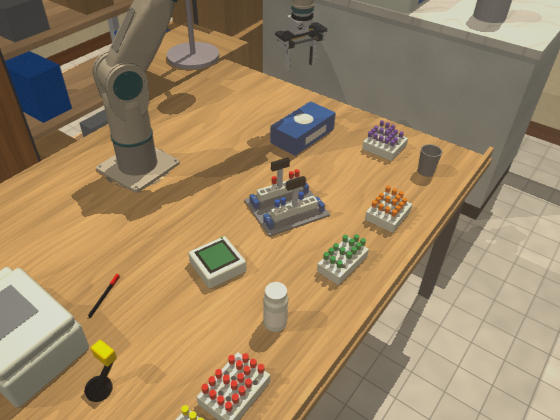

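View pics/top0.png

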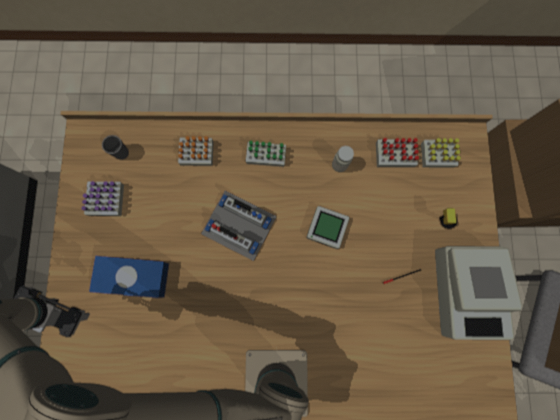

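The dock is at about (240,225) in the top view. The blue-capped carrier is its far one, at (245,210), and the red one is at (232,236). The reader is at (329,227), with the jar behind it at (344,158).

```bash
cat > h.py <<'E'
import numpy as np,cv2
def cloud(d):
    v,u=np.mgrid[:420,:560];z=d["depth"]
    p=np.stack([u,v,np.ones_like(u)],-1)@np.linalg.inv(d["mtx"]).T*z[...,None]
    T=d["cam_to_world"];P=p@T[:3,:3].T+T[:3,3];P[z==0]=np.nan;return P
def rect(p):
    r=cv2.minAreaRect((p[:,:2]*1000).astype(np.float32));b=cv2.boxPoints(r);e=b-np.roll(b,1,0)
    e=e[np.argmax(np.hypot(*e.T))];return np.round(r[0],1),np.round(r[1],1),round(np.degrees(np.arctan2(e[1],e[0]))%180,1),len(p)
E
python3 - <<'E'
from h import *
for n in("scene","top"):
    d=np.load(n+".npz");P=cloud(d);c=d["color"].astype(int);hsv=cv2.cvtColor(d["color"],cv2.COLOR_RGB2HSV)
    X,Y,Z=P[...,0],P[...,1],P[...,2]
    def comps(m,name,mn=15):
        k,l,st,ce=cv2.connectedComponentsWithStats(m.astype(np.uint8))
        for i in range(1,k):
            if st[i,4]>=mn: print(n,name,np.round(ce[i]),rect(P[l==i]),"z",np.round(np.percentile(Z[l==i],[5,50,95]),3))
    R=(X>.4)&(X<.9)&(Y>-.3)&(Y<.35)
    comps(R&(Z>.118)&(Z<.17)&(c.max(-1)<95),"dark-high")
    comps(R&(Z>.118)&(Z<.17),"high")
    comps(R&(Z>.03)&(Z<.06)&(hsv[...,0]>45)&(hsv[...,0]<85)&(hsv[...,1]>90),"green")
    comps(R&(Z>.035)&(Z<.052)&(Y<0.02),"readertop",100)
    comps(R&(Z>.07)&(Z<.11)&(hsv[...,0]>105)&(hsv[...,0]<130)&(hsv[...,1]>110),"bluecaps",4)
    cr=d["color"][180:270,190:370] if n=="top" else d["color"][140:300,180:360]
    cv2.imwrite(f"pics/{n}c.png",cv2.resize(cr[:,:,::-1],None,fx=4 if n=="top" else 3.5,fy=4 if n=="top" else 3.5,interpolation=cv2.INTER_CUBIC))
E
```

```text
scene dark-high [280. 164.] (array([486.8, 154.1]), array([57.5, 21.5]), np.float32(62.6), 172) z [0.127 0.143 0.154]
scene dark-high [295. 183.] (array([575.8, 109.6]), array([61.3, 18.4]), np.float32(65.1), 190) z [0.128 0.144 0.155]
scene high [280. 164.] (array([487.9, 156.3]), array([62.3, 21.5]), np.float32(62.8), 187) z [0.126 0.143 0.154]
scene high [296. 183.] (array([576.2, 110.6]), array([63.1, 19.4]), np.float32(63.4), 202) z [0.127 0.145 0.155]
scene high [276. 292.] (array([ 760.9, -235.5]), array([49.9, 55. ]), np.float32(126.7), 368) z [0.121 0.129 0.132]
scene green [216. 256.] (array([ 519.9, -181. ]), array([75.9, 80.1]), np.float32(160.2), 553) z [0.042 0.046 0.05 ]
scene readertop [217. 258.] (array([ 522.1, -181.8]), array([121.7, 124.8]), np.float32(160.4), 1479) z [0.039 0.045 0.049]
scene readertop [335. 265.] (array([792.3,  -3. ]), array([50.5, 66.7]), np.float32(169.6), 136) z [0.035 0.038 0.05 ]
scene readertop [274. 320.] (array([ 770.2, -248.8]), array([59.5, 29.2]), np.float32(34.2), 103) z [0.036 0.043 0.051]
scene bluecaps [301. 193.] (array([584.1, 
[... 743 characters left out ...]
0.137 0.151 0.157]
top high [228. 232.] (array([483.7, 159.1]), array([59.5, 14.1]), np.float32(61.8), 94) z [0.131 0.152 0.156]
top green [328. 226.] (array([ 520.3, -178.6]), array([78.4, 78.8]), np.float32(160.4), 501) z [0.042 0.046 0.051]
top readertop [328. 227.] (array([ 518.7, -178.7]), array([120., 121.]), np.float32(160.3), 1141) z [0.04  0.046 0.05 ]
top bluecaps [238. 206.] (array([578.3, 132. ]), array([7.1, 2.6]), np.float32(46.9), 4) z [0.093 0.094 0.096]
top bluecaps [254. 213.] (array([554.7,  79.4]), array([11.2, 10.5]), np.float32(1.0), 13) z [0.09  0.095 0.098]
top bluecaps [259. 216.] (array([546.2,  62.4]), array([13.7, 10.1]), np.float32(1.5), 14) z [0.093 0.095 0.096]
```

View pics/topc.png

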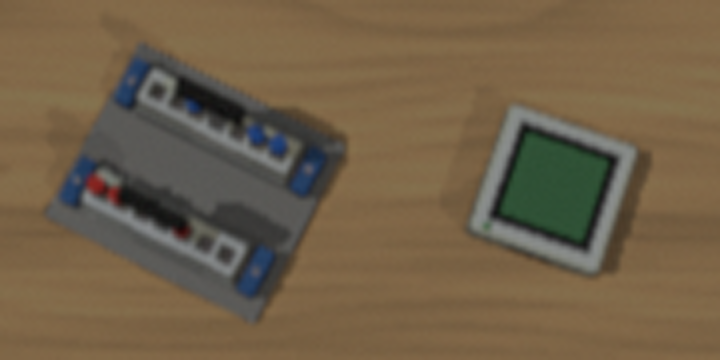

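View pics/scenec.png

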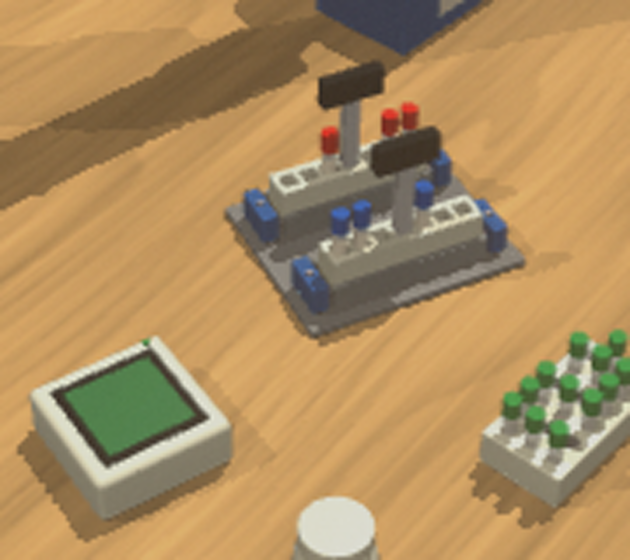

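The handle centre is at about (0.574, 0.113) and the bar runs at 63° in world. The window centre is at about (0.520, -0.180). The view confirms three blue caps on the carrier nearer the reader, with its handle clear of the red one. I'll approach above it with a +1.65 rad turn.

The manual's scale: shifts go in shares of 0.3 m and turns go in shares of pi rad. Converting my numbers, -0.245 m / 0.3 = -0.8167, -0.21 m / 0.3 = -0.7, 0.84 rad / 3.1416 = 0.2674.

```bash
cat > go.py <<'E'
import sys,numpy as np
from station import arm
from scipy.spatial.transform import Rotation as R
s=arm.sense();r=R.from_quat(s["tcp_rot"]);t=np.array([float(v) for v in sys.argv[1:4]])
y=r.apply([0,1,0]);a=np.degrees(np.arctan2(y[1],y[0]))
print("pos",s["ee_pos"].round(4),"d_tool",r.inv().apply(t-s["ee_pos"]).round(4),"yaw_y",a.round(2),"turn to -26.8:",np.radians((a+26.8+180)%360-180).round(3),"z",r.apply([0,0,1]).round(3),"F",s["contact_force"].round(1),"grip",s["grasp_force"],s["width"],"q",s["joint_positions"].round(2),"t",s["time"])
E
echo '[[-0.1167, -0.0767, 0, 0.0382, 0.6], [-0.2333, -0.1533, 0, 0.0764, 0.6], [-0.35, -0.23, 0, 0.1146, 0.6], [-0.4667, -0.3067, 0, 0.1528, 0.6], [-0.5833, -0.3833, 0, 0.191, 0.6], [-0.7, -0.46, 0, 0.2292, 0.6], [-0.8167, -0.5367, 0, 0.2674, 0.6], [-0.8167, -0.5367, 0, 0.2674, 0.6]]' > m.json && python3 nudge.py m.json; python3 go.py 0.574 0.113 0.225
```

```text
time: 0.77
ee_pos: [0.4186, 0.3495, 0.2308]
tcp_rot: [0.585, 0.811, -0.001, 0.003]
contact_force: [1.3, -0.8, -0.0]
width: 0.603
grasp_force: 0.0
pos [0.4186 0.3495 0.2308] d_tool [-0.2734  0.0725  0.0075] yaw_y 18.46 turn to -26.8: 0.79 z [ 0.003 -0.005 -1.   ] F [ 1.3 -0.8 -0. ] grip 0.0 0.602840187724739 q [-0.94  0.49  0.29  1.82 -0.17  0.86 -0.26] t 0.7667
```

In the tool's units: -0.2734 m / 0.3 = -0.9113, -0.234 m / 0.3 = -0.78, 0.79 rad / 3.1416 = 0.2515.

```bash
echo '[[-0.13, 0.0347, 0.0033, 0.0366, 0.6], [-0.26, 0.0693, 0.0067, 0.0732, 0.6], [-0.39, 0.104, 0.01, 0.1098, 0.6], [-0.52, 0.1387, 0.0133, 0.1464, 0.6], [-0.65, 0.1733, 0.0167, 0.183, 0.6], [-0.78, 0.208, 0.02, 0.2196, 0.6], [-0.9113, 0.2417, 0.025, 0.2515, 0.6], [-0.9113, 0.2417, 0.025, 0.2515, 0.6]]' > m.json && python3 nudge.py m.json; echo '[[0, 0, 0, 0, 0.6], [0, 0, 0, 0, 0.6], [0, 0, 0, 0, 0.6]]' > m.json && python3 nudge.py m.json; python3 go.py 0.574 0.113 0.225
python3 - <<'E'
from h import *
from station import arm
o=[]
for n in("scene","top"):
    d=arm.get_image(n);c=d["color"][:,:,::-1]
    o.append(cv2.resize(c[90:230,210:350] if n=="scene" else c[140:280,170:310],(400,400),interpolation=cv2.INTER_CUBIC))
cv2.imwrite("pics/above.png",np.hstack(o))
E
```

```text
time: 1.43
ee_pos: [0.5765, 0.1149, 0.2232]
tcp_rot: [0.851, 0.525, -0.0, 0.004]
contact_force: [-0.6, -1.0, 0.1]
width: 0.601
grasp_force: 0.0
time: 1.68
ee_pos: [0.5715, 0.1266, 0.2226]
tcp_rot: [0.846, 0.532, -0.0, -0.001]
contact_force: [0.7, 1.1, -0.6]
width: 0.599
grasp_force: 0.0
pos [0.5715 0.1266 0.2226] d_tool [-0.0112  0.0082 -0.0025] yaw_y -25.66 turn to -26.8: 0.02 z [-0.001  0.001 -1.   ] F [ 0.7  1.1 -0.6] grip 0.0 0.5987451655957382 q [-0.57  0.59  0.49  1.72 -0.33  0.92 -0.4 ] t 1.6833
```

View pics/above.png

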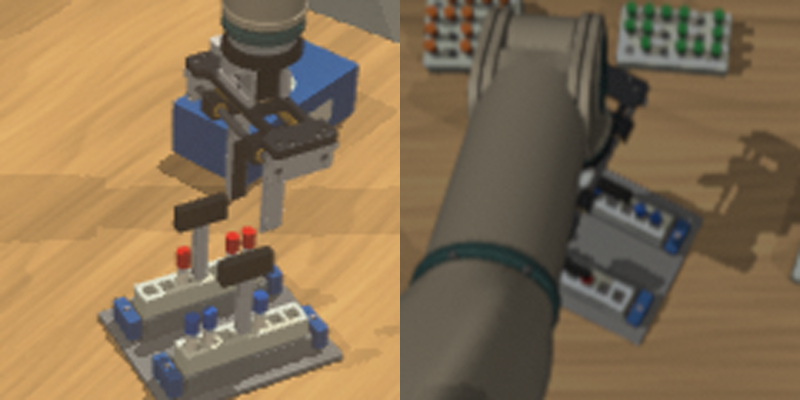

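The gripper hangs above the dock with the fingers straddling across the bar direction, about 12 mm short on +y. I'll correct that and then descend.

In the tool's units: 0.02 m / 0.3 = 0.0667, -0.0112 m / 0.3 = -0.0373, 0.02 rad / 3.1416 = 0.0064.

```bash
echo '[[-0.0373, 0.0273, 0, 0.0064, 0.6], [-0.0373, 0.0273, 0, 0.0064, 0.6], [-0.0373, 0.0273, 0.0667, 0.0064, 0.6], [-0.0373, 0.0273, 0.0667, 0.0064, 0.6], [-0.0373, 0.0273, 0.0667, 0.0064, 0.6], [-0.0373, 0.0273, 0.0667, 0.0064, 0.6]]' > m.json && python3 nudge.py m.json; python3 go.py 0.574 0.113 0.146
```

```text
time: 2.28
ee_pos: [0.5751, 0.1109, 0.2034]
tcp_rot: [0.853, 0.523, 0.0, 0.0]
contact_force: [-0.3, -0.5, 0.4]
width: 0.6
grasp_force: 0.0
pos [0.5751 0.1109 0.2034] d_tool [ 0.0014 -0.0019  0.0574] yaw_y -27.0 turn to -26.8: -0.003 z [ 0. -0. -1.] F [-0.3 -0.5  0.4] grip 0.0 0.5996582236813226 q [-0.54  0.61  0.48  1.74 -0.35  0.88 -0.38] t 2.2833
```

In the tool's units: 0.0565 m / 0.3 = 0.1883, 0.045 m / 0.3 = 0.15.

```bash
echo '[[0.0047, -0.0063, 0.05, 0, 0.6], [0.0047, -0.0063, 0.1, 0, 0.6], [0.0047, -0.0063, 0.15, 0, 0.6], [0.0047, -0.0063, 0.1883, 0, 0.6], [0.0047, -0.0063, 0.1883, 0, 0.6], [0.0047, -0.0063, 0.1883, 0, 0.6], [0.0047, -0.0063, 0.1883, 0, 0.6]]' > m.json && python3 nudge.py m.json 10; python3 go.py 0.574 0.113 0.146
python3 - <<'E'
from h import *
from station import arm
d=arm.get_image("scene");c=d["color"][:,:,::-1]
cv2.imwrite("pics/down.png",cv2.resize(c[120:240,220:360],(700,600),interpolation=cv2.INTER_CUBIC))
E
```

```text
time: 2.87
ee_pos: [0.5746, 0.1131, 0.1473]
tcp_rot: [0.853, 0.523, 0.001, 0.0]
contact_force: [0.6, -0.1, 0.2]
width: 0.602
grasp_force: 0.0
pos [0.5746 0.1131 0.1473] d_tool [-0.0003 -0.0005  0.0013] yaw_y -26.99 turn to -26.8: -0.003 z [ 0.001  0.    -1.   ] F [ 0.6 -0.1  0.2] grip 0.0 0.6020628219056386 q [-0.52  0.68  0.44  1.79 -0.4   0.76 -0.34] t 2.8667
```

View pics/down.png

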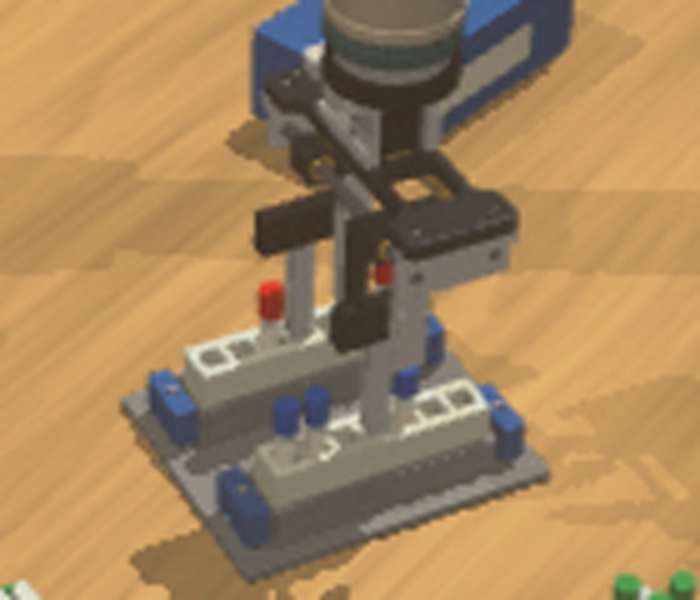

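The fingers straddle the blue carrier's bar at about (375,310) in the crop, mid-length. Closing gently first.

```bash
echo '[[0, 0, 0, 0, 0], [0, 0, 0, 0, 0], [0, 0, 0, 0, 0], [0, 0, 0, 0, 0], [0, 0, 0, 0, 0], [0, 0, 0, 0, 0], [0, 0, 0, 0, 0], [0, 0, 0, 0, 0]]' > m.json && python3 nudge.py m.json 10; python3 go.py 0.574 0.113 0.146;  echo '[[0, 0, 0, 0, 0], [0, 0, 0, 0, 0], [0, 0, 0, 0, 0], [0, 0, 0, 0, 0]]' > m.json && python3 nudge.py m.json 50; python3 go.py 0.574 0.113 0.146
```

```text
time: 3.58
ee_pos: [0.574, 0.113, 0.1464]
tcp_rot: [0.853, 0.523, 0.0, 0.0]
contact_force: [0.9, -0.1, -0.4]
width: 0.149
grasp_force: 10.0
pos [0.574  0.113  0.1464] d_tool [-0.     -0.      0.0004] yaw_y -26.99 turn to -26.8: -0.003 z [ 0. -0. -1.] F [ 0.9 -0.1 -0.4] grip 9.99489113688469 0.14875459812352554 q [-0.51  0.68  0.44  1.79 -0.4   0.76 -0.34] t 3.5833
time: 3.92
ee_pos: [0.574, 0.113, 0.1465]
tcp_rot: [0.853, 0.523, 0.0, 0.0]
contact_force: [1.5, -0.3, -1.4]
width: 0.145
grasp_force: 50.0
pos [0.574  0.113  0.1465] d_tool [-0.     -0.      0.0005] yaw_y -26.99 turn to -26.8: -0.003 z [ 0. -0. -1.] F [ 1.5 -0.3 -1.4] grip 49.99418020248413 0.1446629676152902 q [-0.51  0.68  0.44  1.79 -0.4   0.76 -0.34] t 3.9167
```

In the tool's units: -0.008 m / 0.3 = -0.0267, -0.007 m / 0.3 = -0.0233.

```bash
echo '[[0, 0, -0.0033, 0, 0], [0, 0, -0.0067, 0, 0], [0, 0, -0.01, 0, 0], [0, 0, -0.0133, 0, 0], [0, 0, -0.0167, 0, 0], [0, 0, -0.02, 0, 0], [0, 0, -0.0233, 0, 0], [0, 0, -0.0267, 0, 0]]' > m.json && python3 nudge.py m.json 55; echo '[[0, 0, -0.0033, 0, 0], [0, 0, -0.0067, 0, 0], [0, 0, -0.01, 0, 0], [0, 0, -0.0133, 0, 0], [0, 0, -0.0167, 0, 0], [0, 0, -0.02, 0, 0], [0, 0, -0.0233, 0, 0], [0, 0, -0.0267, 0, 0]]' > m.json && python3 nudge.py m.json; python3 go.py 0.574 0.113 0.3
```

```text
time: 4.58
ee_pos: [0.5736, 0.1133, 0.1552]
tcp_rot: [0.853, 0.523, -0.0, -0.0]
contact_force: [-0.2, 1.1, -2.9]
width: 0.146
grasp_force: 55.0
time: 5.25
ee_pos: [0.5739, 0.1131, 0.1625]
tcp_rot: [0.853, 0.523, -0.0, -0.0]
contact_force: [0.9, 0.4, -5.8]
width: 0.144
grasp_force: 55.0
pos [0.5739 0.1131 0.1625] d_tool [-0.      0.0002 -0.1375] yaw_y -26.99 turn to -26.8: -0.003 z [-0. -0. -1.] F [ 0.9  0.4 -5.8] grip 54.994245171546936 0.1435942849048464 q [-0.52  0.66  0.45  1.78 -0.39  0.79 -0.35] t 5.25
```

The snap has released and about 5.5 N of weight is left. Lifting to TCP z 0.285.

In the tool's units: -0.054 m / 0.3 = -0.18, -0.046 m / 0.3 = -0.1533.

```bash
echo '[[0, 0, -0.01, 0, 0], [0, 0, -0.0267, 0, 0], [0, 0, -0.05, 0, 0], [0, 0, -0.0733, 0, 0], [0, 0, -0.1, 0, 0], [0, 0, -0.1267, 0, 0], [0, 0, -0.1533, 0, 0], [0, 0, -0.18, 0, 0]]' > m.json && python3 nudge.py m.json;echo '[[0, 0, -0.0267, 0, 0], [0, 0, -0.0567, 0, 0], [0, 0, -0.0867, 0, 0], [0, 0, -0.12, 0, 0], [0, 0, -0.1533, 0, 0], [0, 0, -0.1867, 0, 0], [0, 0, -0.2133, 0, 0], [0, 0, -0.2267, 0, 0]]' > m.json && python3 nudge.py m.json; echo '[[0, 0, 0, 0, 0], [0, 0, 0, 0, 0], [0, 0, 0, 0, 0], [0, 0, 0, 0, 0]]' > m.json && python3 nudge.py m.json
python3 go.py 0.52 -0.18 0.285
python3 - <<'E'
from h import *
from station import arm
d=arm.get_image("scene");c=d["color"][:,:,::-1]
cv2.imwrite("pics/up.png",cv2.resize(c[100:280,180:360],(600,600),interpolation=cv2.INTER_CUBIC))
E
```

```text
time: 5.92
ee_pos: [0.5739, 0.1131, 0.2176]
tcp_rot: [0.853, 0.523, 0.0, 0.0]
contact_force: [0.1, 0.4, -4.9]
width: 0.144
grasp_force: 55.0
time: 6.58
ee_pos: [0.5745, 0.1131, 0.286]
tcp_rot: [0.853, 0.523, 0.001, 0.0]
contact_force: [0.6, -0.2, -6.1]
width: 0.142
grasp_force: 55.0
time: 6.92
ee_pos: [0.5734, 0.1131, 0.2838]
tcp_rot: [0.853, 0.523, -0.001, -0.0]
contact_force: [-0.6, 0.3, -5.2]
width: 0.147
grasp_force: 55.0
pos [0.5734 0.1131 0.2838] d_tool [-0.2854  0.0854 -0.001 ] yaw_y -26.99 turn to -26.8: -0.003 z [-0.001 -0.    -1.   ] F [-0.6  0.3 -5.2] grip 54.99430596828461 0.14665592067867958 q [-0.58  0.52  0.53  1.65 -0.29  1.05 -0.43] t 6.9167
```

View pics/up.png

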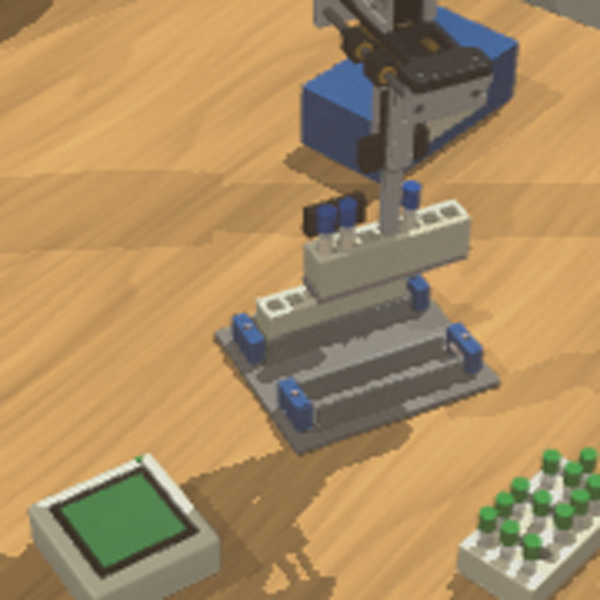

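The carrier is out and level with all three blue tubes in place, and the red one is still seated. Now across to the reader, gently.

In the tool's units: -0.079 m / 0.3 = -0.2633, -0.066 m / 0.3 = -0.22.

```bash
echo '[[-0.0133, 0.004, 0, 0, 0], [-0.0333, 0.01, 0, 0, 0], [-0.06, 0.018, 0, 0, 0], [-0.0933, 0.028, 0, 0, 0], [-0.1333, 0.04, 0, 0, 0], [-0.1767, 0.053, 0, 0, 0], [-0.22, 0.066, 0, 0, 0], [-0.2633, 0.079, 0, 0, 0]]' > m.json && python3 nudge.py m.json; echo '[[-0.0433, 0.013, 0, 0, 0], [-0.0867, 0.026, 0, 0, 0], [-0.13, 0.039, 0, 0, 0], [-0.1733, 0.052, 0, 0, 0], [-0.2167, 0.065, 0, 0, 0], [-0.26, 0.078, 0, 0, 0], [-0.3033, 0.091, 0, 0, 0], [-0.3467, 0.104, 0, 0, 0]]' > m.json && python3 nudge.py m.json; echo '[[-0.0433, 0.013, 0, 0, 0], [-0.0867, 0.026, 0, 0, 0], [-0.13, 0.039, 0, 0, 0], [-0.1733, 0.052, 0, 0, 0], [-0.2167, 0.065, 0, 0, 0], [-0.26, 0.078, 0, 0, 0], [-0.2933, 0.0867, 0, 0, 0], [-0.3133, 0.0933, 0, 0, 0]]' > m.json && python3 nudge.py m.json; echo '[[-0.0133, 0.0033, 0, 0, 0], [-0.0233, 0.0067, 0, 0, 0], [-0.0267, 0.0083, 0, 0, 0], [-0.0267, 0.0083, 0, 0, 0], [-0.0267, 0.0083, 0, 0, 0], [-0.0267, 0.0083, 0, 0, 0], [-0.0267, 0.0083, 0, 0, 0], [-0.0267, 0.0083, 0, 0, 0]]' > m.json && python3 nudge.py m.json;python3 go.py 0.52 -0.18 0.285
python3 - <<'E'
from h import *
from station import arm
d=arm.get_image("scene");c=d["color"][:,:,::-1]
cv2.imwrite("pics/over.png",cv2.resize(c[130:300,140:340],(700,595),interpolation=cv2.INTER_CUBIC))
E
```

```text
time: 7.63
ee_pos: [0.5587, 0.0299, 0.2846]
tcp_rot: [0.853, 0.522, -0.0, 0.0]
contact_force: [-0.3, 0.7, -5.3]
width: 0.141
grasp_force: 55.0
time: 8.3
ee_pos: [0.5395, -0.0762, 0.2844]
tcp_rot: [0.853, 0.523, -0.0, -0.0]
contact_force: [0.9, -0.3, -4.8]
width: 0.144
grasp_force: 55.0
time: 8.97
ee_pos: [0.5213, -0.1735, 0.2845]
tcp_rot: [0.853, 0.522, -0.0, 0.0]
contact_force: [-0.4, 0.4, -6.4]
width: 0.145
grasp_force: 55.0
time: 9.63
ee_pos: [0.5208, -0.1792, 0.2844]
tcp_rot: [0.852, 0.523, 0.0, -0.0]
contact_force: [0.7, 0.4, -4.0]
width: 0.146
grasp_force: 55.0
pos [ 0.5208 -0.1792  0.2844] d_tool [-0.0011 -0.0003 -0.0006] yaw_y -26.95 turn to -26.8: -0.003 z [ 0.  0. -1.] F [ 0.7  0.4 -4. ] grip 54.99423086643219 0.14566572454540494 q [-0.08  0.47  0.55  1.74 -0.28  1.01  0.1 ] t 9.6333
```

View pics/over.png

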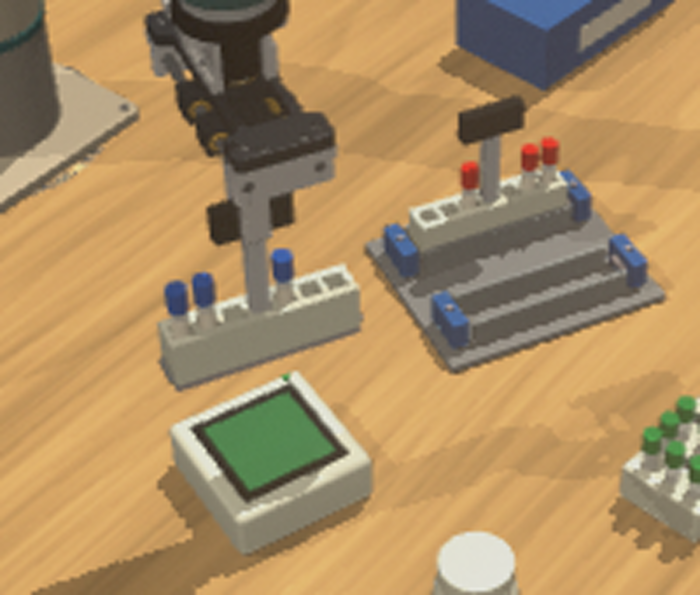

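The carrier hovers level over the window with all three blue tubes standing. Its parallax against the reader fits roughly 10 cm, and the dock and red carrier are undisturbed. Holding for 1.3 s, then handing in.

```bash
for i in 1 2; do echo '[[0, 0, 0, 0, 0], [0, 0, 0, 0, 0], [0, 0, 0, 0, 0], [0, 0, 0, 0, 0], [0, 0, 0, 0, 0], [0, 0, 0, 0, 0], [0, 0, 0, 0, 0], [0, 0, 0, 0, 0]]' > m.json && python3 nudge.py m.json; done; python3 -c "from station import arm;print(arm.sign_off())"
```

```text
time: 10.35
ee_pos: [0.5206, -0.1796, 0.2844]
tcp_rot: [0.853, 0.523, -0.0, -0.0]
contact_force: [-0.4, -0.7, -5.7]
width: 0.146
grasp_force: 55.0
time: 11.02
ee_pos: [0.5206, -0.1796, 0.2845]
tcp_rot: [0.853, 0.523, -0.0, -0.0]
contact_force: [0.6, 0.4, -5.1]
width: 0.146
grasp_force: 55.0
the job is handed in; nothing more can be done
None
```

I handed the job in at about 11 s with the blue-capped carrier gripped, level and still about 10 cm above the middle of the reader's window and all three tubes standing; no verdict was returned.

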